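# Hang a tool ledge on a slotted upright and lock it

### The job

Hang the white tool ledge on the blue slotted upright: feed both of its hook tabs into the two slots, feeling for them gently, then push it straight down until it sits fully home and the yellow catch has snapped out over it. Never force it against the upright, let go of it at the end, and leave the other things on the board where they are.

Things in the scene. Friction and masses are not known exactly. Their poses are not given: they have to be found in the camera images.
- bracket: White steel tool ledge, 0.18-0.33 kg, standing on the board (board top at z = 12 mm). Origin: middle of the back face's lower edge; x points from the back face to the lip, y along the width, z up. Back plate x 0-4 mm, 90 mm wide, z 0-72 mm, with a window |y| < 20, z 5-50 mm. Ledge floor 75 mm deep (x), 90 mm wide, z 0-5 mm, with a lip to z = 18 mm at its front.
- grip (a point): Point in the ledge's red upright grip, at x = 22.5, y = 0, z = 112 mm in the ledge's frame (same axes). The grip is 12 mm thick (y), x 0 to 45 mm, z 50 to 130 mm; above z = 72 mm both its sides are free, so it can be taken from above.
- tabs (a point): Midway between the tips of the ledge's two steel hook tabs: x = -12.5, y = 0, z = 56 mm in the ledge's frame (same axes). Tabs at y = +33 and -33 mm, 10 mm wide: a neck z 60-68 mm goes straight back from the back face, and from its end a tongue (x -12.5 to -7.5 mm) hangs down, z 44-68 mm.
- foot: Fixed grey foot of the upright, on the board. Origin on its underside, below the panel's front face; x points out of that face, away from the robot (yaw varies), y along the panel, z up. Blue panel: x -5 to 0 mm, 110 mm wide, top at z = 122 mm. The panel stands up to 6 mm to either side along y in its channel, shown by NO pose: find it by feel or eye. It stays put. Foot front: x to 30, z to 20 mm.
- entry (a point): Foot frame x = 0, y = 0, z = 44 mm: where the ledge's origin is once its tabs are in (plus the panel's unknown -6 to 6 mm in y); z 42 to 46 mm will do. The two slots lie 33 mm either side of the panel's middle, 13 mm wide, z 85-114 mm (foot frame). The tabs go in along -x, ledge upright and square to the panel, until the back face meets the panel (ledge x = 0 to 2 mm).
- home (a point): Foot frame x = 0, y = 0, z = 25 mm: where the ledge's origin is when fully home, x within 0 to 2 mm (y again plus the panel's unknown -6 to 6 mm). From the entry it goes straight down, tongues behind the panel, until the necks rest on the slots' lower edges. Passing the catch takes 5 to 20 N; over 35 N between ledge and upright, in any direction, would bend them.
- catch (a joint): Yellow sprung catch, 20 mm wide, mid panel, sticking out 5 mm from the front face at z 32-42 mm (foot frame), sloping above, square below. Value: how far it is pressed in, m; 0 = out, at most 0.0065. Spring 2.5 N when out, 5 N at 5 mm. The ledge's lower back edge pushes it in on the way down; with the ledge home it snaps out over the ledge floor, through the window.
- jar: Small glass jar with steel screw cap, 44 mm wide, 62 mm tall, on the white turntable (top 20 mm above the board); origin at its underside. To be left alone
- well_a: White ceramic mixing well (bowl), 66 mm wide, 28 mm high, origin at its underside. To be left alone
- well_b: Another such white ceramic mixing well. To be left alone
- block: Orange hard silicone block 55 x 40 x 22 mm, origin at its underside. To be left alone
- burnisher: Steel burnishing tool with dark wooden handle, lying flat, about 175 mm long (x), 14 mm wide, 12 mm high. To be left alone
Mind the look-alikes: they are no part of the job. There is more than one size of the bracket; the one meant has the size given above.

How it is judged:
On the way:
1. both hook tabs are in the slots, the ledge above its seat (x of bracket in the frame of foot between -0.003 and 0.006 m and y of bracket in the frame of foot between -0.011 and 0.011 m and z of bracket in the frame of foot between 0.031 and 0.049 m), for 0.05 s.
At the end, for the whole second after the job is handed in: The ledge hangs at rest on the upright, released: origin 22.5 to 27.5 mm above the foot's underside, back face -3 to 4 mm from the panel, within 11 mm of the foot's middle along y, upright within 0.07 rad, square within 0.09 rad, catch out (under 1.5 mm pressed in) (x of bracket in the frame of foot between -0.003 and 0.004 m and y of bracket in the frame of foot between -0.011 and 0.011 m and z of bracket in the frame of foot between 0.0225 and 0.0275 m and angle between bracket's own z axis and vertical below 0.07 rad and angle between the x axis of bracket and the x axis of foot, either way round below 0.09 rad and value of joint catch below 0.0015 m and linear speed of bracket below 0.01 m/s and contact force between the fingers and bracket below 0.1 N); the robot touches nothing.
It fails at once if ledge and upright pressed together with more than 35 N (contact force between bracket and foot above 35 N).
It fails at once if robot presses on the upright with more than 20 N (contact force between any of the fingers, the arm and foot above 20 N).
It fails at once if a bystander is moved by more than 20 mm (distance of any of jar, well_a, well_b, block, burnisher from where it was at the start of the episode above 0.02 m).
It also fails if it takes over 72 s, if anything falls off the work surface, if the arm or the gripper's body presses on something with over 40 N, if the wrist force passes 120 N, or if a joint passes its speed limit or range.

### The arm

A 6-joint arm with a two-finger parallel gripper is mounted at the origin on the work surface. World frame = base frame: x ahead of the robot, y to its left, z up, the work surface at z = 0. Lengths are in m, angles in rad, forces in N, time in s.
With the tool pointing down it reaches from about 0.425 to 0.95 m from the base axis. Payload 3.5 kg.
Tool frame: the origin (TCP) lies midway between the tips of the shut fingers; the grasp point (between the pads) lies 19 mm behind it; z points along the fingers, y is the line along which they close (so a half turn about z gives the same grasp; the last joint's range is limited). The gripper opens to 85 mm and grips with 20 to 120 N. Pads are 22 mm wide; open, the fingers measure 114 mm over their backs; the gripper's body (76 mm by 85 mm) begins 54 mm behind the grasp point. The pads swing forward as they close: fully open they stand 13 mm farther back than shut.
Start: joints at [1.089, 0.286, 1.577, -0, 1.279, -0.15], TCP at [0.22, 0.638, 0.231] pointing down, gripper open.
Joint ranges: [-2.77, 2.77], [-0.9, 2.22], [0.21, 2.48], [-1.53, 4.67], [0.24, 2.81], [-2.84, 2.84]. Speed limits (rad/s): [2.79, 2.79, 3.14, 3.14, 3.14, 3.14].

### API

Orientations are given as a unit quaternion [x, y, z, w].
In Python, from bench import status, cams, ticket, nets gives the robot as it stands.
- The arm moves only by the shell command python3 -m pendant 'ROWS'. ROWS is JSON, a list of rows, each a list of 3 entries, a list of its own where there are three numbers: the finger opening in mm, from 0 to 85.4, then the shift along the tool's x, y, z in mm, then the turn, a rotation vector about the tool's x, y, z in rad. A call has exactly 10 rows; each row is the pose to reach, as a shift and turn from the pose commanded when the call began, along the tool's axes at that moment; what a row does not reach only later rows make up. A row lasts 1/8 s, in which the tool goes at most 62.5 mm and 10.7 degrees, less where a joint would pass 70% of its speed; a pose out of reach is approached as far as the arm can. A call with a gripper value outside its range is refused whole. The fingers move at their own pace and stop on an object; the grip force is fixed at half the most. Time passes only in rows, so rows that repeat a pose let the fingers close, or fill a call up. It gives the time, the measured TCP pose, the force, the opening and the grip force at its end, in the units of the state.
- status.sense(): the state, without advancing time (a new reading comes with each control period).
- cams.camera(name): name is "scene" or "side" or "wrist"; returns a dict with "color" (480x640x3 uint8, red, green, blue), "camera_matrix" (3x3 intrinsics, pixels), "rvec" (rotation vector, rad) and "tvec" (3), from world to camera coordinates, as OpenCV has them; the wrist camera has in their place "T_tool_cam" (4x4, takes a point from camera to tool coordinates, whose origin is the TCP and whose axes are the flange's). Camera axes: x right, y down, z forward; pixel columns grow to the right and rows downward; lengths in m; the calibration is good to about 2 mm. The wrist camera is an equidistant fisheye: a pixel r from the principal point sees the ray r / f radians off the axis. A picture is of the moment at which its call begins: read the wrist's pose just before it. There is no depth.
- ticket.close_job(): hands the job in; it is judged then, once.
Trained networks look in a picture, given as the dict that the camera call returned (one of the last four; its "shot" number tells which), for a name from the list of things; names that differ only in an ending like _2 or _b are one class to them, and where a whole thing is asked for, a point or a joint stands for the part that bears it (a point fixed in the world has none). Each returns a list of dicts, best first, with "confidence" (0 to 1); they miss things now and then, are a little off and sometimes report something else, mostly with a low value. They report only what shows in the picture. A call takes as long as a camera call. They do not tell look-alikes from the thing itself.
- nets.look_for(picture, label): "at" ([column, row] in pixels, amid what is visible of it).
The state is a dict: "clock": time; "qpos": joint angles; "joint_velocities": joint speeds; "joint_torque": joint torques, N m; "tool_pos": TCP position; "eef_rot": TCP orientation; "wrist_force": force on the tool from outside, world axes, zero at the start; "torque": the same for the moment, N m; "finger_gap": finger opening in m; "finger_force": force on a finger pad.
Only numpy, scipy, OpenCV 4.12 (cv2) and the standard library are available. Lean on these libraries where they do the work, as an engineer would, in place of code of your own. Each camera call takes 0.05 s, during which the arm holds its last target. There are 200 camera calls.

## Working session

There is one attempt and no reset: what is moved stays moved. The work goes in short steps, Python scripts to look and compute and a shell command to move; the robot and the scene stay as the last step left them, time stands still between calls to the robot, and variables do not carry over. Pictures are saved under pics/ and viewed, at most 10 in all, crops included, and the job is handed in when it is done.

```bash
ls; mkdir -p pics; cat > h.py <<'E'
import numpy as np, cv2
from scipy.spatial.transform import Rotation as R
from bench import status, cams, ticket, nets
def ray(p,px):
    Rm=cv2.Rodrigues(np.array(p["rvec"],float))[0]; t=np.array(p["tvec"],float).ravel()
    K=np.array(p["camera_matrix"]); d=Rm.T@np.linalg.inv(K)@[px[0],px[1],1]
    return -Rm.T@t, d
def onz(p,px,z):
    o,d=ray(p,px); return o+d*(z-o[2])/d[2]
def proj(p,X):
    return cv2.projectPoints(np.array(X,float).reshape(-1,3),np.array(p["rvec"],float),np.array(p["tvec"],float),np.array(p["camera_matrix"]),None)[0].reshape(-1,2)
def save(p,n): cv2.imwrite("pics/"+n+".png",p["color"][:,:,::-1])
E
python3 - <<'E'
from h import *
for n in ["scene","side"]:
    p=cams.camera(n); save(p,n+"0"); 
    print(n,ray(p,(320,240)))
    for l in ["bracket","grip","tabs","foot","catch","jar","well_a","block","burnisher"]:
        print(l,[(np.round(d["at"]).tolist(),round(d["confidence"],2)) for d in nets.look_for(p,l)][:4])
print(status.sense())
E
```

```text
pics
scene (array([1.07975212, 0.08371345, 1.07354073]), array([-0.54266961, -0.03616354, -0.83924341]))
bracket [([413.0, 198.0], 0.66), ([355.0, 301.0], 0.59), ([480.0, 314.0], 0.58)]
grip [([411.0, 200.0], 0.93), ([479.0, 308.0], 0.7), ([358.0, 300.0], 0.61)]
tabs [([356.0, 300.0], 0.81), ([410.0, 198.0], 0.7), ([481.0, 309.0], 0.64)]
foot [([231.0, 269.0], 0.9)]
catch []
jar [([303.0, 328.0], 0.96)]
well_a [([432.0, 343.0], 0.68), ([305.0, 258.0], 0.65)]
block [([178.0, 251.0], 0.51)]
burnisher [([161.0, 326.0], 0.57)]
side (array([ 0.17751011, -0.87891293,  0.8659045 ]), array([ 0.22604395,  0.74974179, -0.62220551]))
bracket [([320.0, 176.0], 0.8), ([224.0, 218.0], 0.59)]
grip [([354.0, 226.0], 0.96), ([225.0, 220.0], 0.76), ([323.0, 179.0], 0.75)]
tabs [([224.0, 220.0], 0.76), ([352.0, 225.0], 0.74)]
foot [([377.0, 323.0], 0.96), ([362.0, 189.0], 0.52)]
catch []
jar [([403.0, 240.0], 0.69), ([377.0, 322.0], 0.27)]
well_a [([331.0, 268.0], 0.83), ([361.0, 189.0], 0.64)]
block []
burnisher [([469.0, 361.0], 0.87)]
{'clock': 1.0, 'qpos': array([ 1.08897240e+00,  2.86272954e-01,  1.57668195e+00,  1.69188503e-05,
        1.27863840e+00, -1.50017247e-01]), 'joint_velocities': array([-1.26170091e-03,  1.56543433e-03, -1.29260408e-03, -6.23559493e-05,
        1.67033422e-05,  2.67655348e-04]), 'joint_torque': array([ 4.17845076e-04, -4.05976796e+01, -2.92947882e+01, -1.42722024e-04,
        4.89966769e-04, -1.01516713e-05]), 'tool_pos': array([0.21985459, 0.63817623, 0.23135271]), 'eef_rot': array([ 1.65145737e-01,  9.86269175e-01,  2.20834860e-06, -7.80089775e-06]), 'wrist_force': array([-0.78509378,  0.42707894,  0.61080824]), 'torque': array([ 0.0143366 , -0.03070004,  0.0102721 ]), 'finger_force': 0.0, 'finger_gap': 0.08515478288615771}
```

View pics/scene0.png

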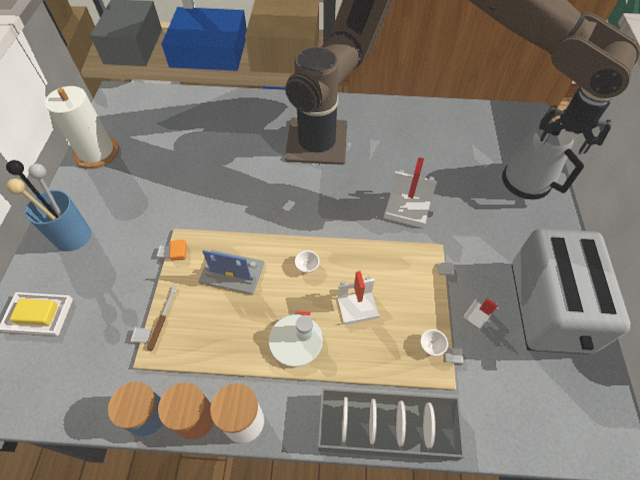

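View pics/side0.png

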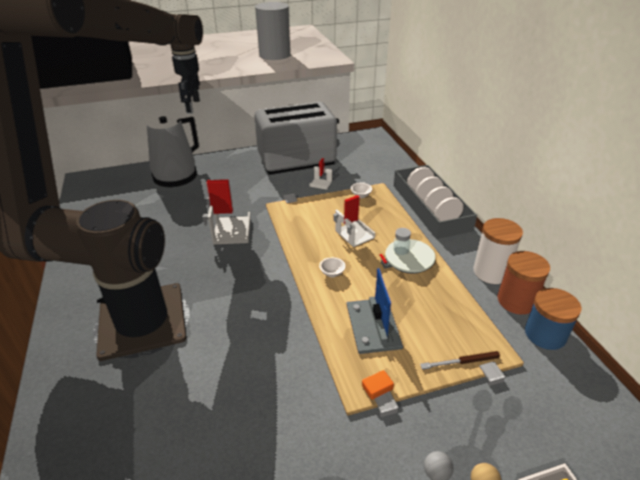

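```bash
python3 - <<'E'
import cv2,numpy as np
a=cv2.imread("pics/scene0.png");b=cv2.imread("pics/side0.png")
f=lambda i,x,y:cv2.resize(i[y:y+75,x:x+100],(400,300),interpolation=cv2.INTER_CUBIC)
cv2.imwrite("pics/crop.png",np.vstack([np.hstack([f(a,185,235),f(a,310,260)]),np.hstack([f(b,335,285),f(b,310,180)])]))
E
```

```text
(no output)
```

View pics/crop.png

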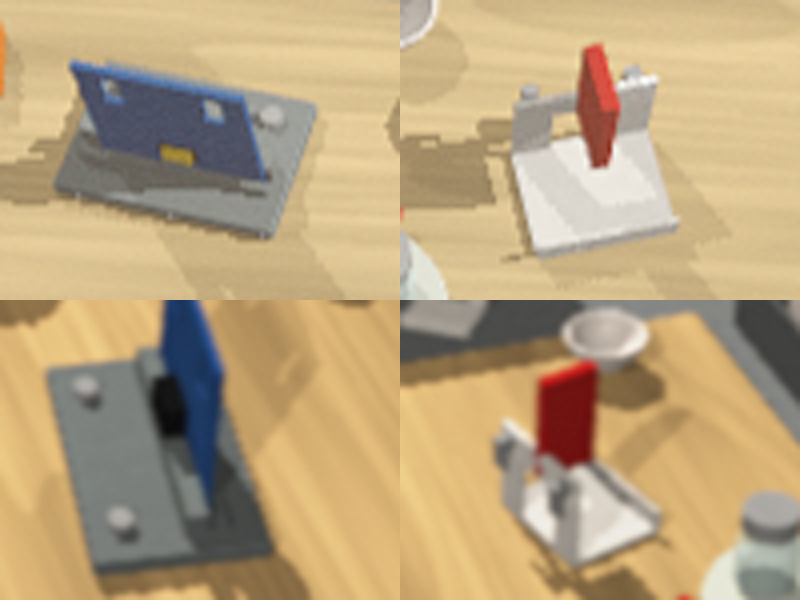

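```bash
cat >> h.py <<'E'
from scipy.optimize import least_squares
def W(q,X,z0=.012):
    c,s=np.cos(q[2]),np.sin(q[2]); X=np.array(X,float)/1000
    return np.c_[q[0]+c*X[:,0]-s*X[:,1],q[1]+s*X[:,0]+c*X[:,1],z0+X[:,2]]
def fit(p,X,px,q0):
    r=least_squares(lambda q:(proj(p,W(q,X))-px).ravel(),q0,loss="soft_l1")
    return r.x,np.round((proj(p,W(r.x,X))-px),1).tolist()
E
python3 - <<'E'
from h import *
p=cams.camera("scene")
X=[[79-4,-45,0],[75,45,0],[4,-45,72],[4,45,72],[45,0,130],[0,0,130]]
px=np.array([[137,253],[277,228],[113,103],[258,78],[210,105],[192,45]])/4+[310,260]
print("br",fit(p,X,px,[.6,.1,0]))
X=[[0,-55,122],[0,55,122],[0,-33,99.5],[0,33,99.5],[5,0,37]]
px=np.array([[70,63],[245,97],[113,92],[213,110],[177,150]])/4+[185,235]
print("panel",fit(p,X,px,[.55,-.15,0]))
for n,px,z in [("jar",(303,328),.06),("well",(432,343),.03),("well",(305,258),.03),("block",(178,251),.03),("burn",(161,326),.02)]: print(n,onz(p,px,z))
E
```

```text
br (array([0.5540736 , 0.13823927, 0.27019372]), [[-0.2, 0.8], [-0.4, 0.2], [0.5, 0.1], [-0.2, -0.2], [0.2, 0.1], [-0.1, -1.6]])
panel (array([ 0.53117589, -0.18450322, -0.14813095]), [[-0.0, 0.1], [-0.2, -0.0], [-0.3, -0.7], [0.4, -0.3], [0.1, 1.3]])
jar [0.67481587 0.01677656 0.06      ]
well [0.68029077 0.32682278 0.03      ]
well [0.46495104 0.00263893 0.03      ]
block [ 0.46643181 -0.34008378  0.03      ]
burn [ 0.67679547 -0.33458798  0.02      ]
```

```bash
cat >> h.py <<'E'
def go(x,y,z,ya):
    "shift (mm) and turn to TCP x,y,z with tool y-axis at world angle ya, tool down"
    s=status.sense(); M=R.from_quat(s["eef_rot"])
    d=M.inv().apply(np.array([x,y,z])-s["tool_pos"])*1000
    T=R.from_matrix(np.c_[[np.sin(ya),-np.cos(ya),0],[np.cos(ya),np.sin(ya),0],[0,0,-1]])
    t=(M.inv()*T).as_rotvec()
    print("shift",d.round(1),"turn",t.round(4),"t",s["clock"],"pos",s["tool_pos"].round(4),"F",s["wrist_force"].round(1),s["torque"].round(2),"gap",s["finger_gap"])
E
python3 -c "
from h import *
go(.5757,.1442,.215,.270+np.pi/2)"
```

```text
Traceback (most recent call last):
  File "h.py", line 24, in go
    T=R.from_matrix(np.c_[[np.sin(ya),-np.cos(ya),0],[np.cos(ya),np.sin(ya),0],[0,0,-1]])
  File "scipy/spatial/transform/_rotation.pyx", line 1143, in scipy.spatial.transform._rotation.Rotation.from_matrix
ValueError: Non-positive determinant (left-handed or null coordinate frame) in rotation matrix 0: [[ 0.9637709  -0.26673144  0.        ]
 [ 0.26673144  0.9637709   0.        ]
 [ 0.          0.         -1.        ]].
```

```bash
sed -i 's/\[np.sin(ya),-np.cos(ya),0\]/[-np.sin(ya),np.cos(ya),0]/' h.py
python3 -c "
from h import *
go(.5757,.1442,.215,.270+np.pi/2)"
```

```text
shift [-497.4 -351.1   16.3] turn [ 1.000e-04  0.000e+00 -6.018e-01] t 1.05 pos [0.2198 0.6382 0.2314] F [0.7 1.3 0.6] [ 0.01 -0.03  0.  ] gap 0.08557164343867128
```

```bash
python3 -m pendant '[[85,[-50,-35,2],[0,0,-0.06]],[85,[-100,-70,3],[0,0,-0.12]],[85,[-150,-105,5],[0,0,-0.18]],[85,[-200,-140,7],[0,0,-0.24]],[85,[-250,-175,8],[0,0,-0.30]],[85,[-300,-210,10],[0,0,-0.36]],[85,[-350,-245,12],[0,0,-0.42]],[85,[-400,-280,14],[0,0,-0.48]],[85,[-450,-316,15],[0,0,-0.54]],[85,[-497,-351,16],[0,0,-0.602]]]'
python3 - <<'E'
from h import *
go(.5757,.1442,.215,.270+np.pi/2)
p=cams.camera("wrist"); save(p,"w1"); print(p["camera_matrix"],p["T_tool_cam"])
for l in ["bracket","grip","tabs"]: print(l,nets.look_for(p,l)[:2])
E
```

```text
clock: 2.3
tool_pos: [0.5765, 0.1426, 0.2156]
eef_rot: [-0.136, 0.991, 0.0, 0.0]
wrist_force: [0.6, 0.4, -0.0]
finger_gap: 0.0852
finger_force: 0.0
shift [0.3 1.8 0.6] turn [-0.      0.0008  0.0019] t 2.3 pos [0.5765 0.1426 0.2156] F [ 0.6  0.4 -0. ] [ 0.03 -0.01  0.03] gap 0.0852484381791015
[[371.64829954   0.         322.70173483]
 [  0.         371.64829954 235.45196219]
 [  0.           0.           1.        ]] [[-8.18109765e-04 -9.45957122e-01 -3.24290693e-01  8.19579422e-02]
 [ 9.99999318e-01 -1.04412425e-03  5.22949201e-04 -5.89684665e-04]
 [-8.33287296e-04 -3.24290044e-01  9.45957331e-01 -1.43090047e-01]
 [ 0.00000000e+00  0.00000000e+00  0.00000000e+00  1.00000000e+00]]
bracket [{'at': [324.0, 220.4], 'confidence': 0.96}, {'at': [552.0, 12.1], 'confidence': 0.74}]
grip [{'at': [575.0, 286.6], 'confidence': 0.69}, {'at': [325.8, 219.7], 'confidence': 0.63}]
tabs [{'at': [572.8, 284.4], 'confidence': 0.86}, {'at': [321.9, 215.9], 'confidence': 0.85}]
```

View pics/w1.png

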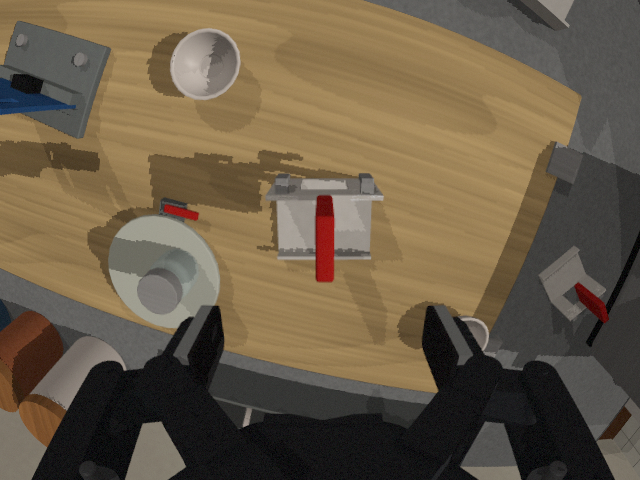

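```bash
cat >> h.py <<'E'
def wproj(p,s,Xw):
    T=np.array(p["T_tool_cam"]); K=np.array(p["camera_matrix"])
    Xt=R.from_quat(s["eef_rot"]).inv().apply(np.array(Xw)-s["tool_pos"])
    c=(Xt-T[:3,3])@T[:3,:3]; n=np.hypot(c[:,0],c[:,1]); a=np.arctan2(n,c[:,2])
    return np.c_[K[0,2]+K[0,0]*a*c[:,0]/n, K[1,2]+K[1,1]*a*c[:,1]/n]
def wfit(p,s,X,px,q0,z0=.012):
    r=least_squares(lambda q:(wproj(p,s,W(q,X,z0))-px).ravel(),q0,loss="soft_l1")
    return r.x,np.round((wproj(p,s,W(r.x,X,z0))-px),1).tolist()
E
python3 - <<'E'
from h import *
s=status.sense();p=cams.camera("wrist")
X=[[0,0,130],[45,0,130],[0,-45,72],[0,45,72],[79-4,-45,0],[75,45,0]]
px=np.array([[325,196],[325,282],[266,198],[383,199],[278,259],[371,259]])
q,r=wfit(p,s,X,px,[.554,.138,.27]); print(q,r)
g=W(q,[[22.5,0,112]])[0]; print(g); go(g[0],g[1],g[2]-.019,q[2]+np.pi/2)
E
```

```text
[0.55782657 0.13973867 0.26348255] [[0.2, 23.2], [-0.2, 3.9], [-0.4, -0.2], [0.5, -0.9], [1.1, -4.8], [-2.6, -4.6]]
[0.57955007 0.14559867 0.124     ]
shift [ -4.6  -0.2 110.2] turn [ 0.0006 -0.0005  0.0058] t 2.55 pos [0.5752 0.1445 0.2152] F [-0.5  0.4  1. ] [ 0.   -0.02  0.03] gap 0.08529835318483538
```

```bash
python3 -m pendant '[[85,[-2,0,20],[0,0,0]],[85,[-3,0,45],[0,0,0.003]],[85,[-4,0,70],[0,0,0.005]],[85,[-4,0,95],[0,0,0.005]],[85,[-4,0,110],[0,0,0.005]],[85,[-4,0,110],[0,0,0.005]],[10,[-4,0,110],[0,0,0.005]],[0,[-4,0,110],[0,0,0.005]],[0,[-4,0,110],[0,0,0.005]],[0,[-4,0,110],[0,0,0.005]]]'; python3 -m pendant '[[0,[0,0,0],[0,0,0]],[0,[0,0,0],[0,0,0]],[0,[0,0,0],[0,0,0]],[0,[0,0,0],[0,0,0]],[0,[0,0,-10],[0,0,0]],[0,[0,0,-25],[0,0,0]],[0,[0,0,-50],[0,0,0]],[0,[0,0,-75],[0,0,0]],[0,[0,0,-100],[0,0,0]],[0,[0,0,-100],[0,0,0]]]'
python3 -c "
from h import *
q=np.array([.531,-.1845,-.148])
n=np.array([np.cos(q[2]),np.sin(q[2])])
a=q[:2]+n*(.0225+.06); go(a[0],a[1],.205,q[2]+np.pi/2)"
```

```text
clock: 3.8
tool_pos: [0.5796, 0.1453, 0.1059]
eef_rot: [-0.132, 0.991, -0.0, 0.0]
wrist_force: [-0.5, 0.4, 2.5]
finger_gap: 0.0118
finger_force: 7.2
clock: 5.05
tool_pos: [0.5808, 0.1458, 0.2086]
eef_rot: [-0.132, 0.991, -0.0, 0.003]
wrist_force: [0.2, -0.2, -2.8]
finger_gap: 0.0113
finger_force: 60.2
shift [  59.1 -338.8    3.6] turn [3.000e-04 6.200e-03 4.134e-01] t 5.05 pos [0.5808 0.1458 0.2086] F [ 0.2 -0.2 -2.8] [-0.01 -0.09  0.01] gap 0.011267901767326104
```

```bash
python3 -m pendant '[[0,[5,-20,-8],[0,0,0.04]],[0,[12,-60,-10],[0,0,0.10]],[0,[18,-100,-10],[0,0,0.16]],[0,[25,-140,-10],[0,0,0.22]],[0,[32,-180,-10],[0,0,0.28]],[0,[40,-225,-10],[0,0,0.34]],[0,[47,-270,-8],[0,0,0.40]],[0,[54,-310,-4],[0,0,0.413]],[0,[59,-335,0],[0,0,0.413]],[0,[59,-339,4],[0,0,0.413]]]'
python3 - <<'E'
from h import *
q=np.array([.531,-.1845,-.148])
n=np.array([np.cos(q[2]),np.sin(q[2])])
a=q[:2]+n*(.0225+.06); go(a[0],a[1],.205,q[2]+np.pi/2)
im=cams.camera("wrist"); save(im,"w2"); print(status.sense()["tool_pos"],status.sense()["eef_rot"])
p=cams.camera("scene"); save(p,"s2")
A=im["color"][:,:,::-1]; B=cv2.resize(p["color"][220:310,170:290,::-1],(640,480),interpolation=cv2.INTER_CUBIC)
cv2.imwrite("pics/c2.png",np.hstack([cv2.resize(A[:,:],(400,300)),cv2.resize(B,(400,300))]))
E
```

```text
clock: 6.3
tool_pos: [0.6104, -0.1988, 0.2002]
eef_rot: [0.075, 0.997, 0.0, -0.001]
wrist_force: [-0.2, 0.4, -3.9]
finger_gap: 0.0114
finger_force: 60.1
shift [-1.8  2.4 -4.8] turn [ 0.0007 -0.0017 -0.0026] t 6.3 pos [ 0.6104 -0.1988  0.2002] F [-0.2  0.4 -3.9] [0.01 0.01 0.01] gap 0.011444078612178285
[ 0.61037493 -0.19786413  0.19952784] [ 7.47030167e-02  9.97204881e-01  6.46264043e-04 -1.21122513e-03]
```

View pics/w2.png

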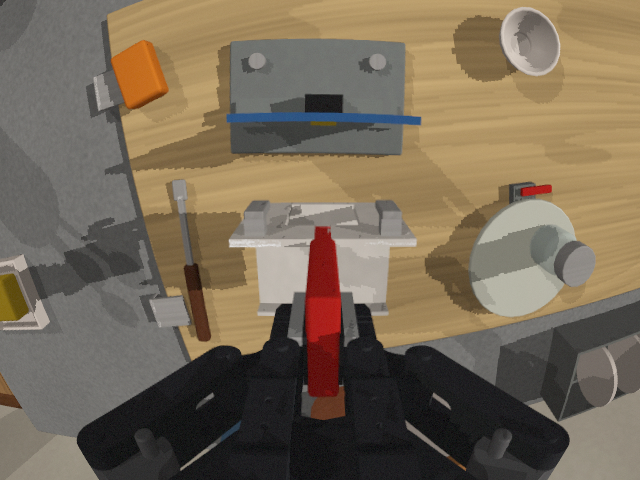

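View pics/c2.png

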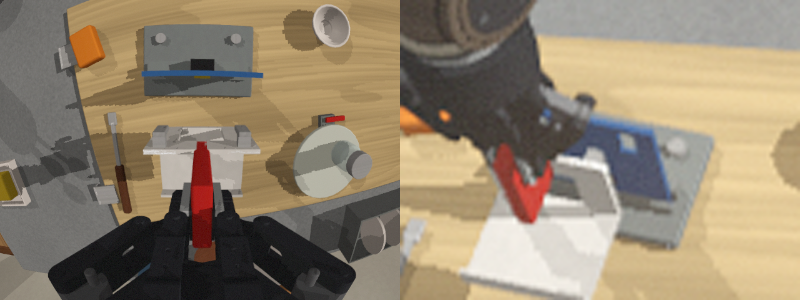

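```bash
python3 - <<'E'
from h import *
im=cv2.imread("pics/w2.png").astype(int); b,g,r=im[...,0],im[...,1],im[...,2]
m=(b>r+50)&(b>100); m[:100]=0;m[140:]=0
ys,xs=np.nonzero(m); print(xs.min(),xs.max())
for c in range(xs.min(),xs.max()+1,16):
    k=np.nonzero(m[:,c])[0]; print(c,k.min(),k.max(),end="; ")
y=((r>130)&(b<70)&(g>100)); y[:105]=0;y[140:]=0;y[:,:300]=0;y[:,350:]=0;k=np.nonzero(y);print("\nyellow",k[1].min(),k[1].max(),k[0].min(),k[0].max())
for c in (236,245,275,370,405,411): print(c,im[228:252,c].mean(1).astype(int).tolist())
for rr in (241,243): print(rr,im[rr,224:236].mean(1).astype(int).tolist(),im[rr,410:422].mean(1).astype(int).tolist())
for rr in (212,225): print("tab",rr,im[rr,236:276].mean(1).astype(int).tolist(),im[rr,370:408].mean(1).astype(int).tolist())
E
```

```text
227 420
227 115 121; 243 114 121; 259 113 121; 275 113 120; 291 112 120; 307 113 120; 323 113 120; 339 113 121; 355 113 121; 371 114 122; 387 115 122; 403 116 123; 419 117 124; Traceback (most recent call last):
  File "<stdin>", line 7, in <module>
    return umr_minimum(a, axis, None, out, keepdims, initial, where)
ValueError: zero-size array to reduction operation minimum which has no identity
```

```bash
python3 - <<'E'
from h import *
im=cv2.imread("pics/w2.png").astype(int)
for c in (236,245,275,370,405,411): print(c,im[228:252,c].mean(1).astype(int).tolist())
for rr in (241,243): print(rr,im[rr,224:236].mean(1).astype(int).tolist(),im[rr,410:422].mean(1).astype(int).tolist())
s=status.sense(); s=dict(s,tool_pos=np.array([.61037,-.1980,.1998])); p=cams.camera("wrist")
X=[[0,-55,122],[0,55,122],[0,0,122],[-5,-55,122],[-5,55,122],[-5,0,122]]
px=[[227,121.7],[421,124.8],[324,120.8],[227,114.8],[421,117],[324,112.8]]
q,r=wfit(p,s,X,np.array(px),[.531,-.1845,-.148]); print(q,r)
b=s["tool_pos"]; yb=-.148
qb=[b[0]-.0225*np.cos(yb),b[1]-.0225*np.sin(yb),yb]
print(wproj(p,s,W(qb,[[0,-45,72],[0,45,72],[4,-45,72],[4,45,72]],b[2]-.0939)).round(1).tolist())
E
```

```text
236 [109, 110, 113, 113, 112, 121, 133, 134, 133, 135, 134, 172, 191, 207, 213, 204, 190, 204, 204, 135, 103, 101, 98, 95]
245 [143, 142, 141, 141, 142, 146, 147, 146, 142, 137, 136, 192, 205, 210, 206, 197, 195, 198, 221, 160, 147, 142, 140, 138]
275 [117, 117, 118, 116, 119, 125, 138, 138, 136, 136, 135, 172, 192, 194, 188, 190, 204, 209, 189, 185, 184, 186, 186, 185]
370 [116, 119, 116, 114, 113, 123, 135, 133, 135, 136, 146, 176, 183, 183, 193, 198, 183, 183, 184, 184, 185, 185, 185, 184]
405 [115, 116, 120, 121, 119, 123, 141, 136, 138, 135, 146, 178, 184, 185, 189, 192, 186, 181, 171, 133, 141, 147, 144, 145]
411 [147, 146, 145, 139, 136, 135, 134, 136, 139, 136, 158, 179, 185, 189, 195, 196, 195, 183, 170, 138, 140, 143, 141, 143]
241 [96, 97, 97, 95, 123, 203, 203, 202, 205, 209, 207, 206] [184, 189, 186, 187, 189, 189, 169, 145, 142, 142, 141, 141]
243 [99, 97, 99, 98, 110, 162, 201, 212, 215, 209, 205, 213] [199, 196, 201, 200, 199, 200, 175, 136, 137, 137, 137, 136]
[ 0.53412924 -0.18544256 -0.16246993] [[-0.2, 0.8], [-0.1, 0.4], [0.1, 0.5], [-0.3, -0.9], [0.3, -0.5], [0.2, -0.4]]
[[228.8, 241.3], [415.5, 241.0], [229.5, 249.1], [414.8, 248.7]]
```

```bash
cat >> h.py <<'E'
def ent(q,dx,z,off=.0238,dy=0):
    "ledge origin dx in front of panel, TCP z"
    c,s_=np.cos(q[2]),np.sin(q[2]); a=off+dx
    go(q[0]+c*a-s_*dy,q[1]+s_*a+c*dy,z,q[2]+np.pi/2)
E
python3 -c "
from h import *
ent([.5341,-.1854,-.1625],.030,.150)"
```

```text
shift [23.5 -1.5 50.4] turn [ 0.0012 -0.0019  0.015 ] t 6.45 pos [ 0.6107 -0.1961  0.2004] F [-0.2  0.3 -2. ] [-0.03  0.01 -0.01] gap 0.011501032437460734
```

```bash
python3 -m pendant '[[0,[0,0,10],[0,0,0.005]],[0,[2,0,20],[0,0,0.015]],[0,[6,0,32],[0,0,0.015]],[0,[14,-1,42],[0,0,0.015]],[0,[19,-1,48],[0,0,0.015]],[0,[22,-1,50],[0,0,0.015]],[0,[23,-1,50],[0,0,0.015]],[0,[23,-1,50],[0,0,0.015]],[0,[23,-1,50],[0,0,0.015]],[0,[23,-1,50],[0,0,0.015]]]'
python3 - <<'E'
from h import *
P=[];
for i in range(4): p=cams.camera("wrist"); P.append(status.sense()["tool_pos"])
print(np.round(P,4)); ent([.5341,-.1854,-.1625],.030,.150)
save(p,"w3"); A=p["color"][60:360,120:520,::-1]; cv2.imwrite("pics/c3.png",cv2.resize(A,(800,600)))
im=p["color"][:,:,::-1].astype(int); b,g,r=im[...,0],im[...,1],im[...,2]
m=(b>r+50)&(b>100); m[260:]=0; m[:60]=0
m=cv2.morphologyEx(m.astype(np.uint8),cv2.MORPH_OPEN,np.ones((3,3)))
ys,xs=np.nonzero(m); print(xs.min(),xs.max())
for c in np.linspace(xs.min()+1,xs.max()-1,9).astype(int):
    k=np.nonzero(m[:,c])[0]; print(c,k.min(),k.max(),end="; ")
E
```

```text
clock: 7.7
tool_pos: [0.5885, -0.1948, 0.1515]
eef_rot: [0.081, 0.997, -0.0, 0.0]
wrist_force: [-1.6, 1.6, -3.1]
finger_gap: 0.0115
finger_force: 60.2
[[ 0.5884 -0.1947  0.1515]
 [ 0.5884 -0.1948  0.1514]
 [ 0.5884 -0.1947  0.1514]
 [ 0.5883 -0.1947  0.1513]]
shift [1.2 0.4 1.3] turn [-0.     -0.     -0.0002] t 7.9 pos [ 0.5883 -0.1947  0.1513] F [ 0.3  0.7 -3.3] [ 0.   -0.01  0.05] gap 0.01104219159608135
199 442
200 166 176; 230 165 175; 260 155 175; 290 164 174; 320 164 174; 350 164 174; 380 155 175; 410 165 175; 441 166 176;
```

View pics/c3.png

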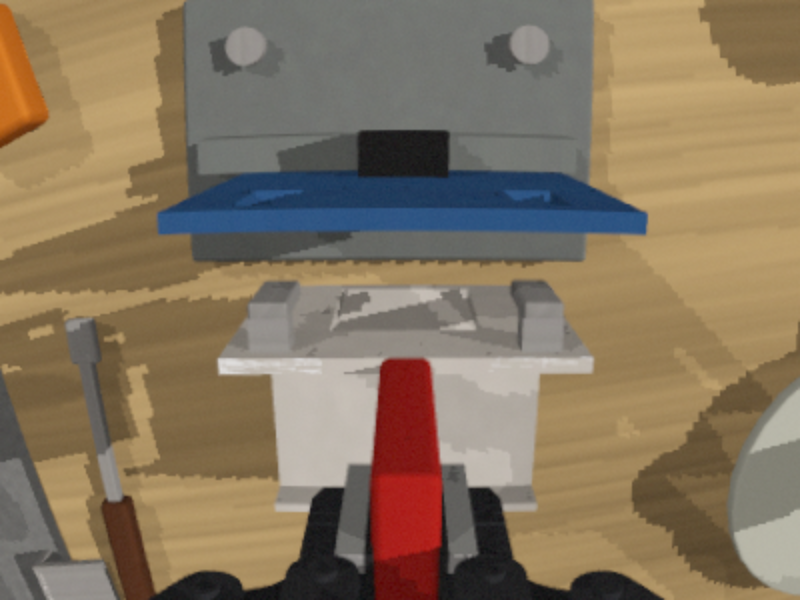

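```bash
python3 -m pendant '[[0,[2,-0.5,1],[0,0,0]],[0,[5,-0.8,1.3],[0,0,0]],[0,[8,-0.8,1.3],[0,0,0]],[0,[11,-0.8,1.3],[0,0,0]],[0,[14,-0.8,1.3],[0,0,0]],[0,[16,-0.8,1.3],[0,0,0]],[0,[17,-0.8,1.3],[0,0,0]],[0,[18,-0.8,1.3],[0,0,0]],[0,[19,-0.8,1.3],[0,0,0]],[0,[19,-0.8,1.3],[0,0,0]]]'
python3 -m pendant '[[0,[0.3,0,0],[0,0,0]],[0,[0.6,0,0],[0,0,0]],[0,[0.9,0,0],[0,0,0]],[0,[1.2,0,0],[0,0,0]],[0,[1.5,0,0],[0,0,0]],[0,[1.8,0,0],[0,0,0]],[0,[2.1,0,0],[0,0,0]],[0,[2.4,0,0],[0,0,0]],[0,[2.4,0,0],[0,0,0]],[0,[2.4,0,0],[0,0,0]]]'
python3 -c "
from h import *
ent([.5341,-.1854,-.1625],0,.150)"
```

```text
clock: 9.15
tool_pos: [0.5694, -0.1924, 0.15]
eef_rot: [0.081, 0.997, -0.0, -0.0]
wrist_force: [-0.9, 0.8, -3.2]
finger_gap: 0.0115
finger_force: 60.2
clock: 10.4
tool_pos: [0.5671, -0.1921, 0.1501]
eef_rot: [0.081, 0.997, -0.0, 0.0]
wrist_force: [0.7, 0.9, -3.5]
finger_gap: 0.0111
finger_force: 60.2
shift [9.8 1.2 0.1] turn [-0.      0.0001 -0.0003] t 10.4 pos [ 0.5671 -0.1921  0.1501] F [ 0.7  0.9 -3.5] [ 0.    0.01 -0.04] gap 0.011055578136105627
```

```bash
python3 -m pendant '[[0,[0.3,0,0],[0,0,0]],[0,[0.7,0,0],[0,0,0]],[0,[1,0,0],[0,0,0]],[0,[1.3,0,0],[0,0,0]],[0,[1.7,0,0],[0,0,0]],[0,[2,0,0],[0,0,0]],[0,[2.3,0,0],[0,0,0]],[0,[2.7,0,0],[0,0,0]],[0,[3,0,0],[0,0,0]],[0,[3,0,0],[0,0,0]]]'
python3 - <<'E'
from h import *
p=cams.camera("wrist"); ent([.5341,-.1854,-.1625],0,.150)
A=p["color"][60:360,120:520,::-1]; cv2.imwrite("pics/c4.png",cv2.resize(A,(800,600)))
E
```

```text
clock: 11.65
tool_pos: [0.5641, -0.1915, 0.15]
eef_rot: [0.081, 0.997, 0.0, 0.0]
wrist_force: [0.5, 0.2, -2.8]
finger_gap: 0.0114
finger_force: 60.2
shift [6.7 1.2 0. ] turn [ 0.     -0.     -0.0002] t 11.7 pos [ 0.564  -0.1915  0.15  ] F [ 0.3  1.  -2. ] [ 0.02 -0.05 -0.03] gap 0.011138694393584258
```

View pics/c4.png

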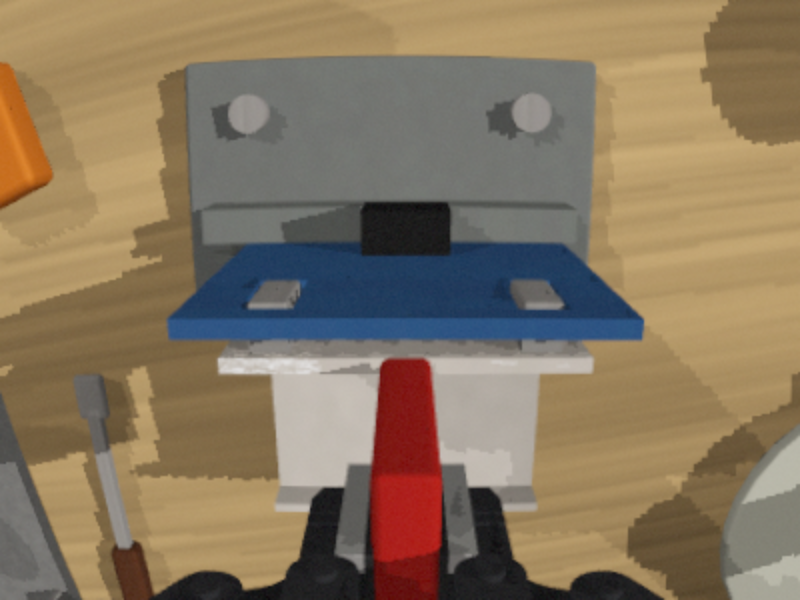

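```bash
python3 -m pendant '[[0,[0.6,0,0],[0,0,0]],[0,[1.2,0,0],[0,0,0]],[0,[1.8,0,0],[0,0,0]],[0,[2.4,0,0],[0,0,0]],[0,[3,0,0],[0,0,0]],[0,[3.5,0,0],[0,0,0]],[0,[4,0,0],[0,0,0]],[0,[4.5,0,0],[0,0,0]],[0,[5,0,0],[0,0,0]],[0,[5,0,0],[0,0,0]]]'
python3 -m pendant '[[0,[0.2,0,0],[0,0,0]],[0,[0.4,0,0],[0,0,0]],[0,[0.6,0,0],[0,0,0]],[0,[0.8,0,0],[0,0,0]],[0,[1,0,0],[0,0,0]],[0,[1,0,0],[0,0,0]],[0,[1,0,0],[0,0,0]],[0,[1,0,0],[0,0,0]],[0,[1,0,0],[0,0,0]],[0,[1,0,0],[0,0,0]]]'
```

```text
clock: 12.95
tool_pos: [0.5591, -0.1908, 0.15]
eef_rot: [0.081, 0.997, -0.0, -0.0]
wrist_force: [-0.2, -1.0, -2.5]
finger_gap: 0.0115
finger_force: 60.2
clock: 14.2
tool_pos: [0.5581, -0.1906, 0.15]
eef_rot: [0.081, 0.997, -0.0, -0.0]
wrist_force: [0.0, -0.4, -3.1]
finger_gap: 0.011
finger_force: 60.2
```

```bash
python3 -m pendant '[[0,[0.1,0,0],[0,0,0]],[0,[0.2,0,0],[0,0,0]],[0,[0.3,0,0],[0,0,0]],[0,[0.4,0,0],[0,0,0]],[0,[0.5,0,0],[0,0,0]],[0,[0.6,0,0],[0,0,0]],[0,[0.6,0,0],[0,0,0]],[0,[0.6,0,0],[0,0,0]],[0,[0.6,0,0],[0,0,0]],[0,[0.6,0,0],[0,0,0]]]'
python3 - <<'E'
from h import *
p=cams.camera("wrist"); ent([.5341,-.1854,-.1625],0,.150)
A=p["color"][160:310,200:440,::-1]; cv2.imwrite("pics/c5.png",cv2.resize(A,(800,500),interpolation=cv2.INTER_CUBIC))
E
```

```text
clock: 15.45
tool_pos: [0.5577, -0.1905, 0.1501]
eef_rot: [0.081, 0.997, -0.0, 0.0]
wrist_force: [0.1, -1.1, -4.0]
finger_gap: 0.011
finger_force: 60.0
shift [0.3 1.2 0.1] turn [-0.0001  0.0005 -0.0004] t 15.5 pos [ 0.5577 -0.1905  0.1501] F [ 2.   0.3 -4.2] [-0.01 -0.31 -0.04] gap 0.011006406666061164
```

View pics/c5.png

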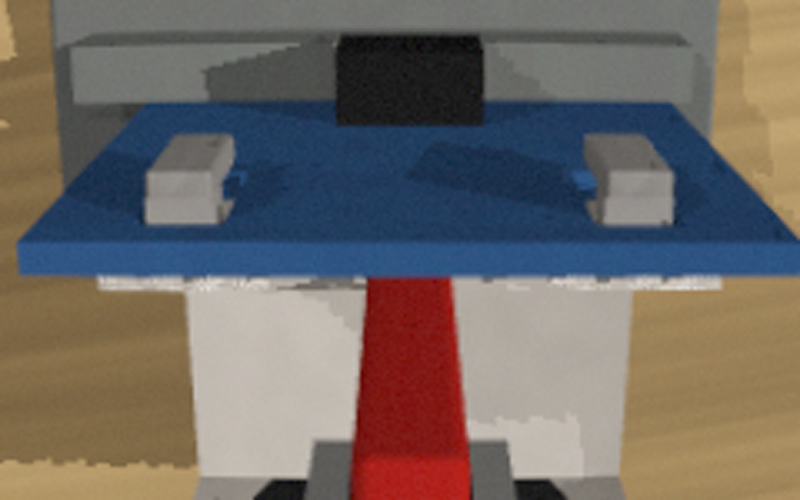

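```bash
python3 -m pendant '[[0,[-0.5,0,0.5],[0,0,0]],[0,[-0.5,0,1.5],[0,0,0]],[0,[-0.5,0,2.5],[0,0,0]],[0,[-0.5,0,3.5],[0,0,0]],[0,[-0.5,0,4.5],[0,0,0]],[0,[-0.5,0,5.5],[0,0,0]],[0,[-0.5,0,6.5],[0,0,0]],[0,[-0.5,0,7.5],[0,0,0]],[0,[-0.5,0,8],[0,0,0]],[0,[-0.5,0,8],[0,0,0]]]'
python3 -m pendant '[[0,[0,0,1],[0,0,0]],[0,[0,0,2],[0,0,0]],[0,[0,0,3],[0,0,0]],[0,[0,0,4],[0,0,0]],[0,[0,0,5],[0,0,0]],[0,[0,0,6],[0,0,0]],[0,[0,0,7],[0,0,0]],[0,[0,0,7.5],[0,0,0]],[0,[0,0,8],[0,0,0]],[0,[0,0,8],[0,0,0]]]'
python3 -c "
from h import *
ent([.5341,-.1854,-.1625],0,.131)"
```

```text
clock: 16.75
tool_pos: [0.5588, -0.191, 0.1429]
eef_rot: [0.081, 0.997, -0.0, 0.001]
wrist_force: [3.3, 0.5, 2.0]
finger_gap: 0.0112
finger_force: 61.0
clock: 18.0
tool_pos: [0.5578, -0.1904, 0.1335]
eef_rot: [0.081, 0.997, 0.0, -0.0]
wrist_force: [4.8, 0.3, -0.9]
finger_gap: 0.0111
finger_force: 60.4
shift [0.4 1.1 2.5] turn [ 0.0004 -0.0007 -0.0004] t 18.0 pos [ 0.5578 -0.1904  0.1335] F [ 4.8  0.3 -0.9] [-0.25 -1.14  0.02] gap 0.011058980829257629
```

```bash
python3 -m pendant '[[0,[0,0,0.3],[0,0,0]],[0,[0,0,0.6],[0,0,0]],[0,[0,0,0.9],[0,0,0]],[0,[0,0,1.2],[0,0,0]],[0,[0,0,1.5],[0,0,0]],[0,[0,0,1.8],[0,0,0]],[0,[0,0,1.8],[0,0,0]],[0,[0,0,1.8],[0,0,0]],[0,[0,0,1.8],[0,0,0]],[0,[0,0,1.8],[0,0,0]]]'
python3 -m pendant '[[0,[0,0,0.2],[0,0,0]],[0,[0,0,0.4],[0,0,0]],[0,[0,0,0.6],[0,0,0]],[0,[0,0,0.6],[0,0,0]],[0,[0,0,0.6],[0,0,0]],[0,[0,0,0.6],[0,0,0]],[0,[0,0,0.6],[0,0,0]],[0,[0,0,0.6],[0,0,0]],[0,[0,0,0.6],[0,0,0]],[0,[0,0,0.6],[0,0,0]]]'
```

```text
clock: 19.25
tool_pos: [0.5577, -0.1904, 0.1319]
eef_rot: [0.081, 0.997, 0.0, -0.001]
wrist_force: [4.0, -1.3, -2.1]
finger_gap: 0.0113
finger_force: 60.4
clock: 20.5
tool_pos: [0.5578, -0.1905, 0.1314]
eef_rot: [0.081, 0.997, 0.0, -0.0]
wrist_force: [0.7, 0.0, -3.2]
finger_gap: 0.011
finger_force: 60.2
```

```bash
python3 -m pendant '[[0,[0,0,0.2],[0,0,0]],[0,[0,0,0.4],[0,0,0]],[0,[0,0,0.5],[0,0,0]],[0,[0,0,0.5],[0,0,0]],[0,[0,0,0.5],[0,0,0]],[0,[0,0,0.5],[0,0,0]],[0,[0,0,0.5],[0,0,0]],[0,[0,0,0.5],[0,0,0]],[0,[0,0,0.5],[0,0,0]],[0,[0,0,0.5],[0,0,0]]]'
python3 -m pendant '[[0,[0,0,0.1],[0,0,0]],[0,[0,0,0.2],[0,0,0]],[0,[0,0,0.3],[0,0,0]],[0,[0,0,0.4],[0,0,0]],[0,[0,0,0.4],[0,0,0]],[0,[0,0,0.4],[0,0,0]],[0,[0,0,0.4],[0,0,0]],[0,[0,0,0.4],[0,0,0]],[0,[0,0,0.4],[0,0,0]],[0,[0,0,0.4],[0,0,0]]]'
```

```text
clock: 21.75
tool_pos: [0.558, -0.1906, 0.1312]
eef_rot: [0.081, 0.997, -0.0, -0.0]
wrist_force: [-0.8, -0.5, -2.9]
finger_gap: 0.0111
finger_force: 60.2
clock: 23.0
tool_pos: [0.5581, -0.1906, 0.1307]
eef_rot: [0.081, 0.997, -0.0, 0.0]
wrist_force: [-1.0, 0.1, -2.3]
finger_gap: 0.0111
finger_force: 60.1
```

```bash
python3 -m pendant '[[0,[0,0,0.1],[0,0,0]],[0,[0,0,0.2],[0,0,0]],[0,[0,0,0.3],[0,0,0]],[0,[0,0,0.4],[0,0,0]],[0,[0,0,0.4],[0,0,0]],[0,[0,0,0.4],[0,0,0]],[0,[0,0,0.4],[0,0,0]],[0,[0,0,0.4],[0,0,0]],[0,[0,0,0.4],[0,0,0]],[0,[0,0,0.4],[0,0,0]]]'
python3 - <<'E'
from h import *
p=cams.camera("scene")
A=cv2.resize(p["color"][225:300,180:280,::-1],(800,600),interpolation=cv2.INTER_CUBIC); cv2.imwrite("pics/c6.png",A)
go(.558,-.1906,.1307,np.pi/2-.1625)
E
```

```text
clock: 24.25
tool_pos: [0.5582, -0.1907, 0.1306]
eef_rot: [0.081, 0.997, -0.0, 0.0]
wrist_force: [0.4, 0.4, 1.5]
finger_gap: 0.0114
finger_force: 60.8
shift [ 0.2  0.  -0.1] turn [-0.0001  0.0003 -0.0003] t 24.3 pos [ 0.5582 -0.1906  0.1306] F [-1.5  0.1  1.3] [0.12 0.18 0.02] gap 0.01125665362428552
```

```bash
python3 -m pendant '[[0,[0,0,0.2],[0,0,0]],[0,[0,0,0.4],[0,0,0]],[0,[0,0,0.6],[0,0,0]],[0,[0,0,0.8],[0,0,0]],[0,[0,0,0.8],[0,0,0]],[0,[0,0,0.8],[0,0,0]],[0,[0,0,0.8],[0,0,0]],[0,[0,0,0.8],[0,0,0]],[0,[0,0,0.8],[0,0,0]],[0,[0,0,0.8],[0,0,0]]]'
```

```text
clock: 25.55
tool_pos: [0.5583, -0.1907, 0.1304]
eef_rot: [0.081, 0.997, -0.0, 0.0]
wrist_force: [-1.2, 0.6, 6.2]
finger_gap: 0.0114
finger_force: 61.5
```

```bash
python3 -m pendant '[[0,[0,0,-0.5],[0,0,0]],[0,[0,0,-0.5],[0,0,0]],[16,[0,0,-0.5],[0,0,0]],[25,[0,0,-0.5],[0,0,0]],[40,[0,0,-0.5],[0,0,0]],[50,[0,0,-0.5],[0,0,0]],[50,[0,0,-5],[0,0,0]],[50,[0,0,-15],[0,0,0]],[50,[0,0,-30],[0,0,0]],[50,[0,0,-60],[0,0,0]]]'
python3 -m pendant '[[50,[0,0,-30],[0,0,0]],[50,[20,0,-60],[0,0,0]],[50,[40,60,-80],[0,0,0]],[50,[40,120,-80],[0,0,0]],[50,[40,180,-80],[0,0,0]],[50,[40,220,-80],[0,0,0]],[50,[40,220,-80],[0,0,0]],[50,[40,220,-80],[0,0,0]],[50,[40,220,-80],[0,0,0]],[50,[40,220,-80],[0,0,0]]]'
python3 - <<'E'
from h import *
p=cams.camera("scene"); save(p,"s7")
A=cv2.resize(p["color"][225:300,180:280,::-1],(800,600),interpolation=cv2.INTER_CUBIC); cv2.imwrite("pics/c7.png",A)
X=[[75,-45,0],[75,45,0],[4,-45,72],[4,45,72],[45,0,130],[0,0,130]]
print(proj(p,W([.5345,-.186,-.1625],X,.012+.025)).round(1).tolist())
for l in ["catch","jar","well_a","block","burnisher"]: print(l,[(np.round(d["at"]).tolist(),round(d["confidence"],2)) for d in nets.look_for(p,l)][:3])
E
```

```text
clock: 26.8
tool_pos: [0.5575, -0.1903, 0.1899]
eef_rot: [0.081, 0.997, 0.0, -0.001]
wrist_force: [-0.6, 0.1, 0.8]
finger_gap: 0.0502
finger_force: 0.0
clock: 28.05
tool_pos: [0.5542, 0.0319, 0.2696]
eef_rot: [0.082, 0.997, -0.0, 0.0]
wrist_force: [0.5, -0.3, -0.0]
finger_gap: 0.0499
finger_force: 0.0
[[203.0, 297.4], [237.1, 304.9], [207.2, 259.1], [242.1, 266.4], [214.0, 265.2], [220.8, 248.9]]
catch []
jar [([306.0, 325.0], 0.8), ([306.0, 260.0], 0.38)]
well_a [([308.0, 260.0], 0.63), ([431.0, 343.0], 0.58)]
block [([173.0, 251.0], 0.54)]
burnisher [([161.0, 323.0], 0.64)]
```

View pics/c7.png

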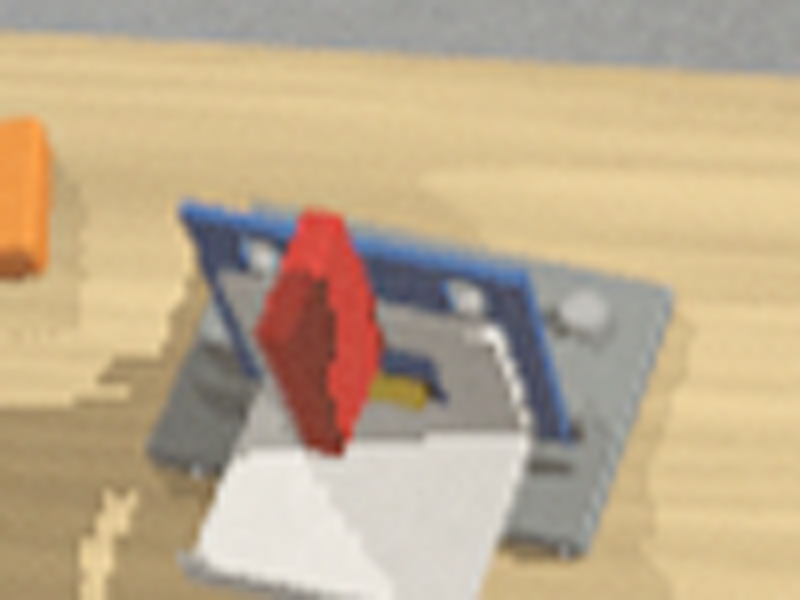

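The ledge hangs square on the panel. Its necks are in the lower part of the slots and the yellow catch shows through the window at crop (400,390). The bystanders have not moved.

```bash
python3 -c "
from bench import ticket
print(ticket.close_job())"
```

```text
the job is handed in; nothing more can be done
None
```

The job is handed in: the ledge hangs on the upright with both tabs in the slots, seated at its stop and released. The yellow catch shows out through the window, the other things look to be where they were, and the last clock reading before hand-in was about 28 s.

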